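Set the pipe centring head to its angle mark and hold it

ROBOT

A 6-joint arm with a two-finger parallel gripper is mounted at the origin on the work surface. World frame = base frame: x ahead of the robot, y to its left, z up, the work surface at z = 0. Lengths are in mm, angles in degrees, forces in N, time in s.
With the tool pointing down it reaches from about 300 to 850 mm from the base axis. Payload 4.2 kg.
Tool frame: the origin (TCP) lies at the very end of the fingers, on their centre line; the grasp point (between the pads) lies 19 mm behind it (env.grip_point_offset is the distance from the TCP to the grasp point, in mm); z points along the fingers, y is the line along which they close (so a half turn about z gives the same grasp; the last joint's range is limited). The gripper opens to 91 mm and grips with 3 to 60 N. Pads are 32 mm wide; open, the fingers measure 118 mm over their backs; the gripper's body (76 mm by 178 mm) begins 60 mm behind the grasp point.
Start: joints at [65.317, 18.312, 89.639, -0, 72.044, -1.146], TCP at [229.626, 527.176, 213.976] pointing down, gripper open.
Joint ranges: [-177.97, 177.97], [-48.28, 115.42], [12.27, 149.76], [-77.06, 257.06], [2.81, 150.46], [-146.56, 146.56]. Speed limits (degrees/s): [147.25, 147.25, 180, 180, 180, 180].

INTERFACE

Orientations are given as [roll, pitch, yaw] about the fixed x, y, z axes, in that order (R = Rz(yaw) Ry(pitch) Rx(roll)).
In Python, from workcell import env gives the robot as it stands. The module is installed in compiled form; this text tells all that it offers.
- The arm moves only by the tool arm_command, never from a script. Its argument "rows" is a list of rows, each an object with "delta_pos": the shift along the tool's x, y, z in mm, a list of three; "roll": the turn about the tool's z in units of 5 degrees (1.0 is 5 degrees); "jaw": the opening in per cent of the stroke, from 0 (shut) to 100 (fully open). A call has 1 to 20 rows; each row is the pose to reach, as a shift and turn from the pose commanded when the call began, along the tool's axes at that moment; what a row does not reach only later rows make up. A row lasts 1/12 s, in which the tool goes at most 41.7 mm and 7.16 degrees, less where a joint would pass 70% of its speed; a pose out of reach is approached as far as the arm can. A call with a gripper value outside its range is refused whole. The fingers move at their own pace and stop on an object; "squeeze" is the grip in N (left out, the last holds). Time passes only in rows, so rows that repeat a pose let the fingers close. It gives the time, the measured TCP pose, the force, the opening and the grip force at its end, in the units of the state.
- env.state(): the state, without advancing time (a new reading comes with each control period).
- env.grab_frame(name): name is "side" or "top" or "wrist"; returns a dict with "img" (480x640x3 uint8, blue, green, red), "z_map" (480x640 float32, mm along the optical axis (not along the pixel's ray), 0 where there is no reading), "fov_y" (degrees; the focal length in pixels is half the picture's height over the tangent of half this angle, whatever the lens; pixels are square), "cx", "cy" (the principal point, pixels), "R" (3x3) and "t" (3): a world point X has camera coordinates R X + t; the wrist camera has in their place "T_tool_cam" (4x4, takes a point from camera to tool coordinates, whose origin is the TCP and whose axes are the flange's). Camera axes: x right, y down, z forward; pixel columns grow to the right and rows downward; lengths in mm; the calibration is good to about 2 mm. A picture is of the moment at which its call begins: read the wrist's pose just before it.
- env.job_done(): hands the job in; it is judged then, once.
The state is a dict: "time_s": time; "qpos": joint angles; "qvel": joint speeds; "effort": joint torques, N m; "ee_pos": TCP position; "ee_rot": TCP orientation; "force": force on the tool from outside, world axes, zero at the start; "torque": the same for the moment, N m; "gripper_width": finger opening in mm; "gripper_force": force on a finger pad.
Only numpy, scipy, OpenCV 4.12 (cv2) and the standard library are available. Lean on these libraries where they do the work, as an engineer would, in place of code of your own. Each camera call takes 0.05 s, during which the arm holds its last target. There are 200 camera calls.

TASK

We are about to punch the gas-hole centre on the burner pipe: swing the yellow keeper bar down over the pipe until it snaps shut in its catch, so that the pipe stays put. Then take the centring head by its steel grip, straddle the pipe with both legs of its V foot, centred over the white ring, dial facing away from the robot, and rock it round the pipe until the swinging black needle settles on the red mark. Finish while still gripping it there, lightly pressed on the pipe with the needle at rest on the mark; the pipe must not shift or turn, and leave everything else where it lies.

Things in the scene. Friction and masses are not known exactly. Their poses are not given: they have to be found in the camera images.
- keeper_hinge (a point): Centre of the keeper bar's hinge pin on the fixed blue cradle (base 290 x 150), 102 above the table, at the cradle end nearer the robot. Axes of the cradle: x along the pipe away from the robot (also the hinge axis), y across it to the left, z up. Pipe axis 56 to +y, 40 below. Latch fork 112 to +y: two cheeks 15 to 23 off the bar's centre line, 20 long, tops 17 above the pin (mm).
- keeper (a joint): Angle (rad) of the yellow keeper bar: 0 = shut, level over the pipe, pointing to the cradle's +y; it grows as the bar lifts, 1.57 = upright; range -0.012 to 1.65. The bar is 16 wide, 14 mm thick. Stiff hinge: stays where left, moves at about 2 N at the knob. From about 0.10 to 0.07 a spring ball catch resists with up to about 8 N at the knob, then snaps over and holds it shut.
- keeper_knob (a point): Centre of the black ball knob, 22 mm across, at the end of the keeper bar, 155 mm from the hinge pin. Axes of the bar: y along it from hinge to knob, z normal to it (up when shut, to the opening side).
- pipe_ring (a point): Point on the axis of the black steel pipe (loose, 60.3 across, 300 long, 1.5 kg, lying in the cradle's two V rests, axis 62 above the table), in the plane of the white ring (7 wide) drawn round it, 30 beyond the pipe's middle. x along the pipe away from the robot, y to the left, z up. The pipe is free for more than 45 mm either side of the ring. Sizes in mm.
- pipe_top (a point): Point on top of the pipe where the white ring crosses the white line along its top, 30 mm above pipe_ring. It shows whether the pipe has shifted or turned.
- head_grip (a point): Centre of the square steel grip (22 x 22, 50 high, flats to x and y) atop the loose centring head (0.4 to 0.6 kg, 173 high), which stands on its V foot, this point 140 above the table. x out of the dial's face, z up the tool. Round dial housing 76 across, 24 thick, top 23 below this point. Foot: two legs at 90 degrees, 36 wide along x, 76 across in y, inside corner 107 below. Sizes in mm.
- head_seat (a point): Point of the centring head 150 mm below head_grip on the tool's z line; it lies on the pipe's axis when both legs of the V foot bear on the pipe, with the pipe along the head's x. Axes as for head_grip: x out of the dial's face, z up the tool.
- pointer (a joint): Angle (rad) of the black needle in the head about the head's x axis: 0 = up along the head's z, positive = leaning to the head's -y. A free weighted pendulum that always swings to the vertical (period about 0.6 s; settles within 2 s of a move): with the head turned +a about its x (top leaning to -y) it settles at -a.
- mark (a joint): Angle (rad) of the red mark on the dial's black bezel in the head: same axis, zero and sense as pointer. Preset between 0.17 and 0.50; the bezel is stiff and is not to be turned. The needle is on the mark when both values are equal, the head's top leaning to its own +y by this angle.
- needle_tip (a point): Tip of the black needle, 24 mm from the dial's centre; its z axis lies along the needle.
- mark_tip (a point): Inner tip of the red mark, 26 mm from the dial's centre; its z axis runs from the dial's centre through the mark.
- tongs: Bystander: black forge tongs lying along their own x, 390 long, 70 wide, 16 high; origin on the surface near the middle (mm).
- elbow: Bystander: black cast-iron pipe elbow, two arms 60 long along its own x and y from the origin, 76 high; origin on the surface below where the arms meet (mm).
- tee: Bystander: black cast-iron pipe tee, 120 long along its own x with a 60 branch along y, 76 high; origin on the surface below the middle (mm).
- nipple: Bystander: short black pipe standing on end, 60 across, 100 high; origin under its centre (mm).
- punch: Bystander: round steel centre punch lying along its own x, 130 long, 12 thick; origin on the surface under its middle (mm).
- soapstone: Bystander: flat brass soapstone holder lying along its own x, 140 long, 14 wide, 8 high; origin on the surface near its middle (mm).
Mind the look-alikes: they are no part of the job. What is shaped like the part that bears head_grip but pink is not meant.

How it is judged:
By the outcome, as a careful person would: the job done as asked, in the order asked, and still so for the second after the job is handed in, while the arm keeps its last pose, push and grip.
It also fails if it takes over 72 s, if anything falls off the work surface, if the arm or the gripper's body presses on something with over 40 N, if the wrist force passes 120 N, or if a joint passes its speed limit or range.

## Working session

There is one attempt and no reset: what is moved stays moved. The work goes in short steps, Python scripts to look and compute and a tool call to move; the robot and the scene stay as the last step left them, time stands still between calls to the robot, and variables do not carry over. Pictures are saved under pics/ and viewed, at most 10 in all, crops included, and the job is handed in when it is done.

Besides the shell and the picture viewer there is one more tool, called by a JSON object that holds its "op" and its "data", one argument or row to a line. arm_command: Moves the arm, as the interface text tells. Its arguments: {"type":"object","properties":{"rows":{"type":"array"},"squeeze":{"type":"number"}},"required":["rows"]}

```bash
mkdir -p pics
cat > h.py <<'E'
from workcell import env
import numpy as np, cv2
from scipy.spatial.transform import Rotation as Ro
def cam(name):
    s=env.state(); f=env.grab_frame(name)
    F=240/np.tan(np.radians(f["fov_y"]/2)); K=np.array([[F,0,f["cx"]],[0,F,f["cy"]],[0,0,1]])
    if "R" in f: R,t=np.array(f["R"]),np.array(f["t"])
    else:
        T=np.array(f["T_tool_cam"]); Rt=Ro.from_euler('xyz',s["ee_rot"],degrees=True).as_matrix()
        Rwc=Rt@T[:3,:3]; o=Rt@T[:3,3]+np.array(s["ee_pos"]); R=Rwc.T; t=-R@o
    return dict(img=f["img"],z=f["z_map"],K=K,R=R,t=t)
def pts(c,uv):
    uv=np.atleast_2d(uv).astype(int); z=c["z"][uv[:,1],uv[:,0]]
    d=np.c_[uv,np.ones(len(uv))]@np.linalg.inv(c["K"]).T*z[:,None]
    return (d-c["t"])@c["R"]
def cloud(c):
    v,u=np.mgrid[:480,:640]; P=pts(c,np.c_[u.ravel(),v.ravel()]).reshape(480,640,3); P[c["z"]==0]=np.nan
    return P
def plane(c,uv,z):
    uv=np.atleast_2d(uv); d=np.c_[uv,np.ones(len(uv))]@np.linalg.inv(c["K"]).T@c["R"]; o=-c["R"].T@c["t"]
    return o+d*((z-o[2])/d[:,2])[:,None]
def proj(c,X):
    p=(np.atleast_2d(X)@c["R"].T+c["t"])@c["K"].T; return p[:,:2]/p[:,2:]
E
python3 - <<'E'
from h import *
print(env.state())
for n in("top","side"):
    c=cam(n); cv2.imwrite(f"pics/{n}0.png",c["img"]); np.savez(f"{n}0.npz",**c)
    print(n,-c["R"].T@c["t"],c["R"],c["K"][0])
E
```

```text
{'time_s': 0.0, 'qpos': array([ 6.53181089e+01,  1.83518091e+01,  8.97042727e+01,  1.24856438e-03,
        7.20417399e+01, -1.14563072e+00]), 'qvel': array([ 0.02034906,  0.00588417, -0.02662631,  0.02471918,  0.04137766,
        0.08955377]), 'effort': array([-1.70273648e-03, -4.12464023e+01, -2.31973457e+01,  7.25425500e-02,
        4.59456746e-02, -1.43071270e-04]), 'ee_pos': array([229.40606067, 526.73637489, 213.13302758]), 'ee_rot': array([-1.79902222e+02, -3.14265788e-03,  1.56463351e+02]), 'force': array([ 0.52748016,  0.76612688, -0.06661384]), 'torque': array([ 0.05618193,  0.02106996, -0.02262091]), 'gripper_force': 0.0, 'gripper_width': 90.97530304168708}
top [ 372.1551599    26.62131584 1315.38201509] [[-0.00997524 -0.99986201  0.01328393]
 [-0.99417857  0.00849152 -0.10740977]
 [ 0.10728215 -0.01427804 -0.99412609]] [454.91529982   0.         329.47208963]
side [321.21398612 909.67511767 812.40288017] [[-0.97165455 -0.23628393  0.00757227]
 [-0.15007223  0.59174953 -0.79202956]
 [ 0.18266297 -0.77071551 -0.61043578]] [512.26462621   0.         326.39542496]
```

View pics/top0.png

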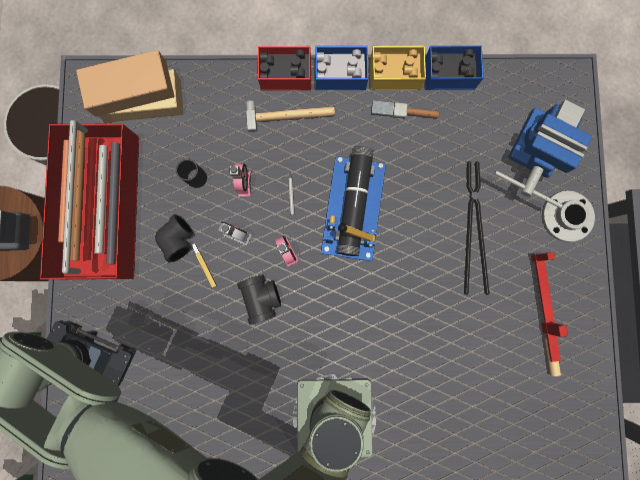

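View pics/side0.png

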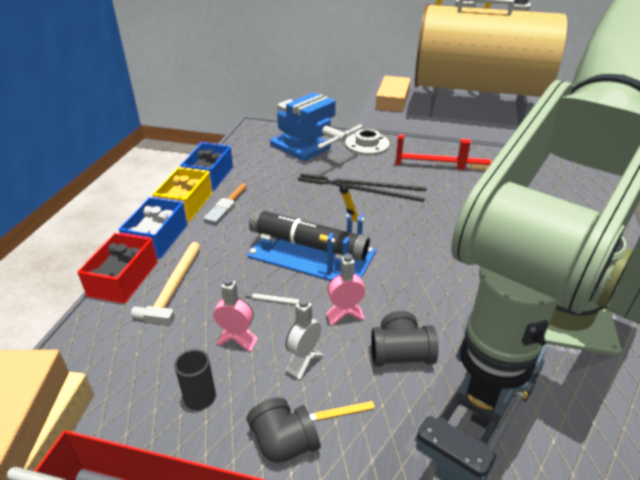

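The top view shows the cradle and pipe at about (355,205), the grey head at (237,233), the pink look-alikes at (241,180) and (286,250), and the keeper bar near (355,233). In the side view the bar stands raised at (348,205), with the head at (302,340).

Run:
```python
from h import *
out=[]
for n,(x0,x1,y0,y1) in dict(top=(210,400,140,280),side=(190,400,170,390)).items():
    c=dict(np.load(f"{n}0.npz")); P=cloud(c); hsv=cv2.cvtColor(c["img"],cv2.COLOR_BGR2HSV)
    H,S,V=cv2.split(hsv); roi=np.zeros((480,640),bool); roi[y0:y1,x0:x1]=1
    yel=roi&(H>15)&(H<35)&(S>120)&(V>80)
    blue=roi&(H>100)&(H<125)&(S>120)&(V>60)
    k,l,st,ce=cv2.connectedComponentsWithStats(yel.astype(np.uint8))
    for i in range(1,k):
        if st[i,4]>8:
            q=P[l==i]; print(n,"yel",st[i],np.nanmedian(q,0).round(),np.nanmin(q,0).round(),np.nanmax(q,0).round())
    # yellow px and points
    b=P[blue]; base=b[(b[:,2]<25)]; 
    r=cv2.minAreaRect(base[:,:2].astype(np.float32)); print(n,"base",r,np.nanmedian(base[:,2]))
    top=b[b[:,2]>70]; 
    if len(top): print("blue high",len(top),top.min(0).round(),top.max(0).round())
    wh=roi&(S<40)&(V>190); q=P[wh]; q=q[(q[:,2]>70)]; print("white",len(q),np.median(q,0) if len(q) else 0)
    # grey head: z>40 in region
    m=roi&(P[...,2]>30)&(S<60)
    reg=(P[...,0]>400)&(P[...,0]<560)&(P[...,1]>220)&(P[...,1]<340)&m
    q=P[reg]; print("head",len(q)); 
    for a in(30,60,90,110,130,150,160):
        w=q[(q[:,2]>=a)&(q[:,2]<a+15)]
        if len(w): print(a,len(w),np.median(w,0).round(),w.min(0).round(),w.max(0).round())
    out.append(cv2.resize(c["img"][y0:y1,x0:x1],(400,400*(y1-y0)//(x1-x0)),interpolation=cv2.INTER_CUBIC))
h=max(o.shape[0] for o in out)
cv2.imwrite("pics/crop0.png",np.hstack([cv2.copyMakeBorder(o,0,h-o.shape[0],0,0,0) for o in out]))
```

```text
top yel [330 216   5   7  25] [541.   2. 113.] [533.  -3. 109.] [550.   8. 117.]
top yel [346 225  29  16 197] [495. -64. 173.] [ 484. -110.  103.] [510. -28. 238.]
top yel [210 274   3   6  12] [391. 348.   8.] [386. 343.   6.] [401. 350.  10.]
top base ((589.0381469726562, -61.901893615722656), (149.13449096679688, 289.4166564941406), 80.95800018310547) 9.947976111572899
blue high 106 [ 474. -115.   72.] [533.  19. 236.]
white 127 [623.71207724 -56.97964674  95.08355912]
head 312
30 21 [500. 281.  34.] [492. 267.  31.] [506. 293.  38.]
60 1 [504. 281.  62.] [504. 281.  62.] [504. 281.  62.]
90 64 [508. 249. 100.] [489. 237.  91.] [540. 310. 105.]
110 57 [511. 263. 114.] [495. 252. 110.] [533. 297. 123.]
130 13 [509. 266. 139.] [500. 261. 130.] [519. 274. 144.]
150 35 [511. 270. 162.] [500. 262. 151.] [527. 289. 165.]
160 70 [513. 273. 169.] [500. 263. 160.] [527. 289. 175.]
side yel [190 170  22  51 791] [ 950. -215.   49.] [ 945. -290.   -1.] [1012. -119.   78.]
side yel [230 185  14  14  52] [ 872. -269.   19.] [ 863. -306.   16.] [ 880. -232.   23.]
side yel [342 192  16  29 179
[... 162 characters left out ...]
21] [864.  39.  17.] [862.  12.  14.] [867.  58.  21.]
side base ((732.760009765625, -140.34674072265625), (237.8916015625, 628.1720581054688), 60.72572326660156) 9.533358646145443
blue high 277 [ 473. -109.   70.] [540.  25. 121.]
white 426 [526.36115782 280.3256785  107.06991798]
head 1402
30 90 [502. 287.  34.] [493. 268.  30.] [525. 298.  45.]
60 149 [506. 290.  68.] [488. 250.  60.] [541. 315.  75.]
90 233 [513. 300.  98.] [488. 250.  90.] [540. 315. 105.]
110 172 [514. 287. 114.] [493. 259. 110.] [534. 302. 125.]
130 97 [510. 285. 138.] [499. 273. 130.] [527. 292. 145.]
150 119 [508. 285. 159.] [499. 271. 150.] [527. 292. 165.]
160 145 [511. 282. 167.] [499. 268. 160.] [525. 291. 175.]
```

View pics/crop0.png

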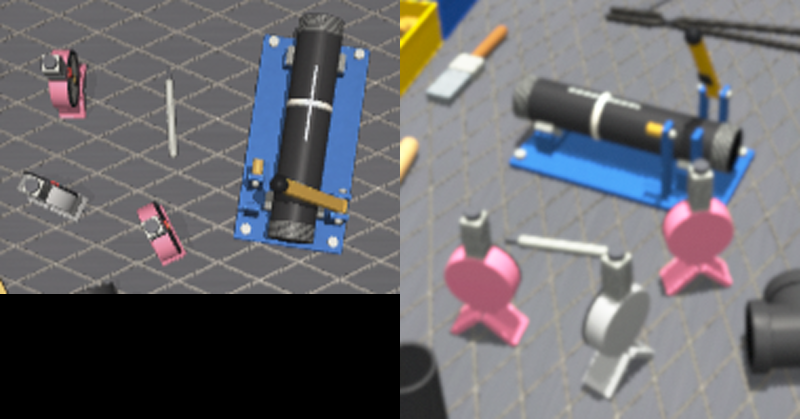

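The crop shows the bar raised about 1 rad with its knob over the pipe, and the grey head's dial back facing the side camera. I'll rise and look from close by.

{"op": "arm_command", "data": {
  "rows": [
    {"delta_pos":[-290,-165,-187],"roll":15,"jaw":100},
    {"delta_pos":[-290,-165,-187],"roll":15,"jaw":100},
    {"delta_pos":[-290,-165,-187],"roll":15,"jaw":100},
    {"delta_pos":[-290,-165,-187],"roll":15,"jaw":100},
    {"delta_pos":[-290,-165,-187],"roll":15,"jaw":100},
    {"delta_pos":[-290,-165,-187],"roll":15,"jaw":100},
    {"delta_pos":[-290,-165,-187],"roll":15,"jaw":100},
    {"delta_pos":[-290,-165,-187],"roll":15,"jaw":100},
    {"delta_pos":[-290,-165,-187],"roll":15,"jaw":100},
    {"delta_pos":[-290,-165,-187],"roll":15,"jaw":100},
    {"delta_pos":[-290,-165,-187],"roll":15,"jaw":100},
    {"delta_pos":[-290,-165,-187],"roll":15,"jaw":100},
    {"delta_pos":[-290,-165,-187],"roll":15,"jaw":100},
    {"delta_pos":[-290,-165,-187],"roll":15,"jaw":100}
  ]
}}

```text
time_s: 1.27
ee_pos: [429.2, 260.3, 400.4]
ee_rot: [-179.9, 0.0, 81.6]
force: [0.7, 0.2, 0.1]
gripper_width: 91.5
gripper_force: 0.0
```

Run:
```python
from h import *
s=env.state();print(s["ee_pos"],s["ee_rot"],s["qpos"],s["time_s"])
c=cam("wrist"); cv2.imwrite("pics/w1.png",c["img"]); np.savez("w1.npz",**c); print(-c["R"].T@c["t"],c["R"][2],c["K"][0])
```

```text
[429.20590897 260.25882578 400.38301728] [-1.7994029e+02  3.7379014e-02  8.1580365e+01] [2.99135253e+01 8.21737708e+00 7.69498656e+01 7.74160959e-03
 9.49027784e+01 3.83338368e+01] 1.2667
[439.75535501 336.06270639 571.27887432] [-0.04145824 -0.26805269 -0.9625118 ] [410.35675256   0.         317.39032903]
```

View pics/w1.png

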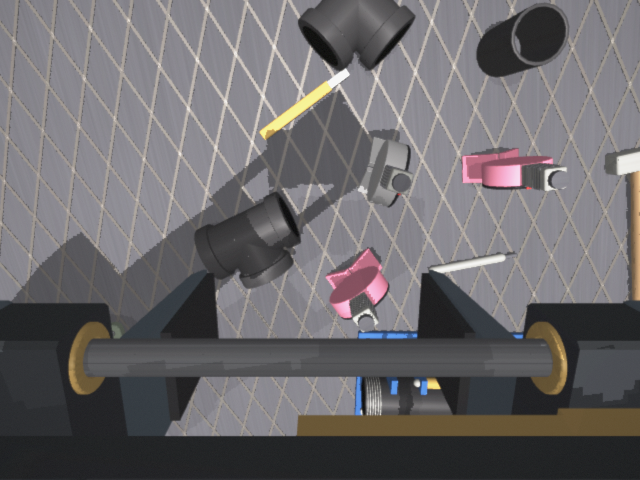

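The wrist view shows the grey head near (388,170) with its grip at (400,182), and pink ones at (520,170) and (360,290). Next, look at the keeper.

{"op": "arm_command", "data": {
  "rows": [
    {"delta_pos":[-306,117,0],"roll":0,"jaw":0},
    {"delta_pos":[-306,117,0],"roll":0,"jaw":0},
    {"delta_pos":[-306,117,0],"roll":0,"jaw":0},
    {"delta_pos":[-306,117,0],"roll":0,"jaw":0},
    {"delta_pos":[-306,117,0],"roll":0,"jaw":0},
    {"delta_pos":[-306,117,0],"roll":0,"jaw":0},
    {"delta_pos":[-306,117,0],"roll":0,"jaw":0},
    {"delta_pos":[-306,117,0],"roll":0,"jaw":0},
    {"delta_pos":[-306,117,0],"roll":0,"jaw":0},
    {"delta_pos":[-306,117,0],"roll":0,"jaw":0},
    {"delta_pos":[-306,117,0],"roll":0,"jaw":0},
    {"delta_pos":[-306,117,0],"roll":0,"jaw":0},
    {"delta_pos":[-306,117,0],"roll":0,"jaw":0}
  ]
}}

```text
time_s: 2.4
ee_pos: [499.7, -58.3, 401.1]
ee_rot: [180.0, -0.0, 81.6]
force: [-0.4, 0.7, 0.3]
gripper_width: 7.4
gripper_force: 0.0
```

Run:
```python
from h import *
s=env.state();print(s["ee_pos"],s["ee_rot"],s["time_s"])
c=cam("wrist"); cv2.imwrite("pics/w2.png",c["img"]); np.savez("w2.npz",**c)
P=cloud(c); H,S,V=cv2.split(cv2.cvtColor(c["img"],cv2.COLOR_BGR2HSV)); roi=np.zeros((480,640),bool); roi[:290]=1
near=(P[...,0]>430)&(P[...,0]<760)&(P[...,1]<60)&roi
yel=near&(H>12)&(H<35)&(S>110)&(V>60)
k,l,st,_=cv2.connectedComponentsWithStats(yel.astype(np.uint8))
for i in range(1,k):
    if st[i,4]>30:
        q=P[l==i]; q=q[~np.isnan(q[:,0])]; m=q.mean(0); u=np.linalg.svd(q-m,full_matrices=0)[2][0]; t=(q-m)@u
        print("yel",st[i],m.round(1),u.round(3),t.min().round(),t.max().round())
hi=near&(P[...,2]>200)&(V<70); q=P[hi]; print("knob",len(q),np.median(q,0).round(1),q.min(0).round(1),q.max(0).round(1), np.argwhere(hi).mean(0))
wh=near&(S<50)&(V>170)&(P[...,2]>70)&(P[...,2]<105)&(P[...,0]>540); q=P[wh]; print("white",len(q),q.min(0),q.max(0))
bl=near&(H>100)&(H<125)&(S>120)&(P[...,2]<25)&(P[...,2]>4); print("base",cv2.minAreaRect(P[bl][:,:2].astype(np.float32)))
pp=near&(P[...,2]>70)&(P[...,2]<100)&(S<60)&(V<150)&(P[...,0]>530); q=P[pp]
# cylinder axis fit: for x slices take the top point
from scipy.optimize import least_squares
def f(p): 
    d=np.array([1,p[1],0]);d/=np.linalg.norm(d);o=np.array([600,p[0],p[2]]);w=q-o;return np.linalg.norm(w-np.outer(w@d,d),axis=1)-30.15
r=least_squares(f,[-60,-.157,62],loss='soft_l1');print("pipe axis y@600,slope,z",r.x,len(q),np.abs(r.fun).mean())
```

```text
[499.67870552 -58.34374097 401.11448517] [ 1.79990607e+02 -2.32856528e-02  8.16211572e+01] 2.4
yel [339 134  18  12 196] [539.8   2.9 113.6] [ 0.977 -0.213  0.014] -9.0 10.0
yel [307 188  19  57 870] [496.3 -63.3 175.9] [0.087 0.524 0.848] -85.0 72.0
knob 812 [503.8 -22.5 241.6] [492.9 -44.3 231.5] [514.1  -8.6 424.8] [211.5320197  316.83128079]
white 839 [ 578.04066538 -107.71178081   70.21881387] [746.33740987 -38.84330206  95.23464541]
base ((587.5144653320312, -61.65339660644531), (149.23365783691406, 289.1797790527344), 80.89887237548828)
pipe axis y@600,slope,z [-63.85216022  -0.15994733  61.74180512] 7505 0.5856164437285063
```

View pics/w2.png

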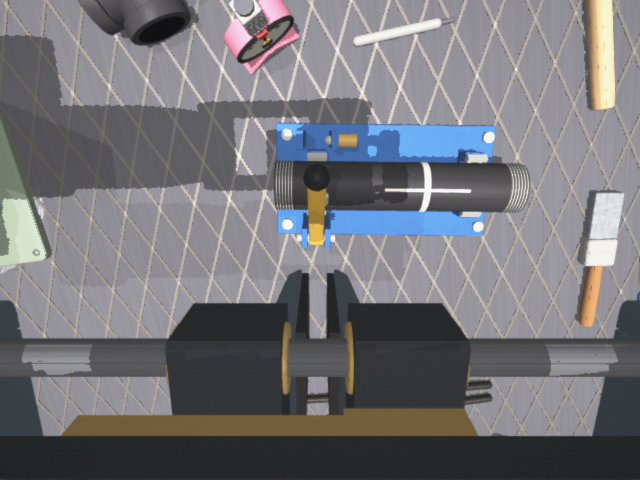

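The wrist view shows the knob at (316,177), the bar down to its hinge at (317,240), and the ring at (425,187). That puts the hinge at about (490,-103,102) with the bar at about 1.01 rad. I'll follow the knob down its arc.

{"op": "arm_command", "data": {
  "rows": [
    {"delta_pos":[36,-2,140],"roll":0,"jaw":0},
    {"delta_pos":[36,-2,140],"roll":0,"jaw":0},
    {"delta_pos":[36,-2,140],"roll":0,"jaw":0},
    {"delta_pos":[36,-2,145],"roll":0,"jaw":0},
    {"delta_pos":[36,-2,150],"roll":0,"jaw":0},
    {"delta_pos":[36,-2,158],"roll":0,"jaw":0},
    {"delta_pos":[44,-2,164],"roll":0,"jaw":0},
    {"delta_pos":[53,-2,171],"roll":0,"jaw":0},
    {"delta_pos":[62,-2,179],"roll":0,"jaw":0},
    {"delta_pos":[71,-2,188],"roll":0,"jaw":0},
    {"delta_pos":[78,-2,198],"roll":0,"jaw":0},
    {"delta_pos":[85,-2,208],"roll":0,"jaw":0},
    {"delta_pos":[91,-2,218],"roll":0,"jaw":0},
    {"delta_pos":[97,-2,230],"roll":0,"jaw":0},
    {"delta_pos":[101,-2,241],"roll":0,"jaw":0},
    {"delta_pos":[105,-2,253],"roll":0,"jaw":0},
    {"delta_pos":[107,-2,265],"roll":0,"jaw":0},
    {"delta_pos":[108,-2,271],"roll":0,"jaw":0},
    {"delta_pos":[108,-2,271],"roll":0,"jaw":0}
  ]
}}

```text
time_s: 4.03
ee_pos: [512.9, 47.3, 128.3]
ee_rot: [-179.8, 0.1, 81.5]
force: [-0.4, -0.5, 0.2]
gripper_width: 0.9
gripper_force: 0.0
```

Run:
```python
from h import *
s=env.state();print(s["ee_pos"],s["force"],s["time_s"])
o=[]
for n in("top","side"):
    c=cam(n); h=proj(c,[[490,-103,102],[514,50,120]]); m=h.mean(0).astype(int); print(n,h)
    o.append(cv2.resize(c["img"][m[1]-55:m[1]+55,m[0]-70:m[0]+70],None,fx=2.8,fy=2.8))
cv2.imwrite("pics/k3.png",np.hstack(o))
```

```text
[512.92117586  47.31824207 128.29010708] [-0.35118181 -0.53934554  0.1753115 ] 4.0333
top [[371.32451687 238.25492552]
 [314.09590796 229.05963775]]
side [[355.15607518 217.67504494]
 [331.22476656 248.07225899]]
```

View pics/k3.png

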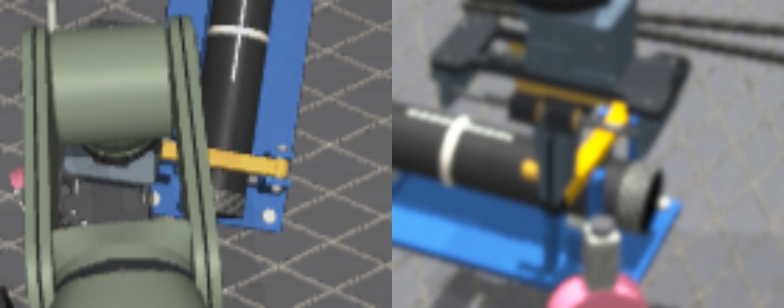

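The bar is nearly down, with the hinge end at (622,112) and the knob under the fingers near (565,200). Pressing through the catch.

{"op": "arm_command", "data": {
  "rows": [
    {"delta_pos":[0,0,4],"roll":0,"jaw":0},
    {"delta_pos":[1,0,8],"roll":0,"jaw":0},
    {"delta_pos":[1,0,11],"roll":0,"jaw":0},
    {"delta_pos":[1,0,14],"roll":0,"jaw":0},
    {"delta_pos":[1,0,17],"roll":0,"jaw":0},
    {"delta_pos":[1,0,17],"roll":0,"jaw":0}
  ]
}}

```text
time_s: 4.63
ee_pos: [514.6, 48.1, 113.2]
ee_rot: [179.9, -0.0, 81.5]
force: [0.6, -0.0, 3.3]
gripper_width: -0.0
gripper_force: 1.6
```

{"op": "arm_command", "data": {
  "rows": [
    {"delta_pos":[0,0,1],"roll":0,"jaw":0},
    {"delta_pos":[0,0,2],"roll":0,"jaw":0},
    {"delta_pos":[0,0,3],"roll":0,"jaw":0},
    {"delta_pos":[0,0,3],"roll":0,"jaw":0}
  ]
}}

```text
time_s: 4.97
ee_pos: [514.8, 48.2, 112.2]
ee_rot: [179.9, -0.0, 81.5]
force: [-4.1, -0.1, 16.2]
gripper_width: 0.2
gripper_force: 7.8
```

16 N at the stop, past the 8 N catch, so the bar should be shut. Now lift and look at the head.

{"op": "arm_command", "data": {
  "rows": [
    {"delta_pos":[0,0,-40],"roll":0,"jaw":0},
    {"delta_pos":[0,0,-80],"roll":0,"jaw":0},
    {"delta_pos":[0,0,-120],"roll":0,"jaw":100},
    {"delta_pos":[0,0,-160],"roll":0,"jaw":100},
    {"delta_pos":[60,-14,-200],"roll":0,"jaw":100},
    {"delta_pos":[183,-42,-218],"roll":0,"jaw":100},
    {"delta_pos":[183,-42,-218],"roll":0,"jaw":100},
    {"delta_pos":[183,-42,-218],"roll":0,"jaw":100},
    {"delta_pos":[183,-42,-218],"roll":0,"jaw":100},
    {"delta_pos":[183,-42,-218],"roll":0,"jaw":100},
    {"delta_pos":[183,-42,-218],"roll":0,"jaw":100},
    {"delta_pos":[183,-42,-218],"roll":0,"jaw":100}
  ]
}}

```text
time_s: 5.97
ee_pos: [499.5, 234.7, 327.2]
ee_rot: [-179.9, 0.1, 81.5]
force: [0.2, 0.3, 0.2]
gripper_width: 64.3
gripper_force: 0.0
```

Run:
```python
from h import *
s=env.state();print(s["ee_pos"],s["ee_rot"],s["time_s"])
c=cam("wrist"); np.savez("w4.npz",**c); P=cloud(c)
reg=(abs(P[...,0]-510)<70)&(abs(P[...,1]-278)<60); img=c["img"]
uv=np.argwhere(reg&(P[...,2]>30)); print("px",uv.min(0),uv.max(0))
for a,b in((160,180),(120,158),(85,116),(4,30)):
    m=reg&(P[...,2]>a)&(P[...,2]<b); q=P[m]; r=cv2.minAreaRect(q[:,:2].astype(np.float32)); print(a,len(q),np.median(q,0).round(1),np.round(r[0],1),np.round(r[1],1),round(r[2],1))
u0,v0=proj(c,[510,278,90])[0].astype(int); print(u0,v0)
a=img[max(0,v0-80):v0+80,u0-80:u0+80]
# keeper check from top
t=cam("top"); k=proj(t,[[500,-30,100]])[0].astype(int); b=t["img"][k[1]-50:k[1]+50,k[0]-50:k[0]+50]
Pt=cloud(t); H,S,V=cv2.split(cv2.cvtColor(t["img"],cv2.COLOR_BGR2HSV)); 
y=(H>12)&(H<35)&(S>110)&(V>60)&(abs(Pt[...,0]-502)<25)&(Pt[...,1]<60)&(Pt[...,1]>-120); q=Pt[y]; print("bar",len(q),q.min(0).round(),q.max(0).round(), np.polyfit(q[:,1],q[:,2],1))
cv2.imwrite("pics/h4.png",np.hstack([cv2.resize(a,(400,400)),cv2.resize(b,(400,400))]))
```

```text
[499.50992455 234.70779939 327.17967846] [-1.79946521e+02  9.26253814e-02  8.14693598e+01] 5.9667
px [125   0] [479 639]
160 747 [512.3 276.3 171.8] [512.4 275.3] [22.1 22. ] 66.0
120 95 [512.6 284.9 145.7] [509.6 282.7] [31.4 15.8] 20.5
85 1371 [516.8 289.5 108.4] [514.3 274.7] [74.6 28.1] 66.0
4 225 [504.9 296.3  17.9] [500.6 284.6] [82.8 10.2] 62.6
322 163
bar 375 [ 484. -110.    1.] [521.  45. 116.] [-6.64190921e-03  1.06795174e+02]
```

View pics/h4.png

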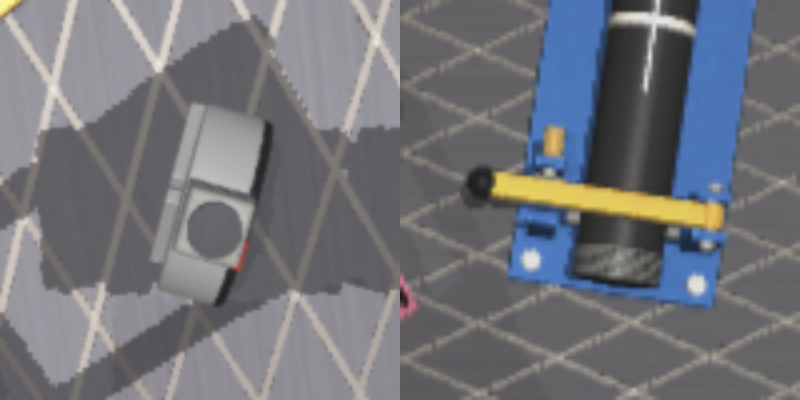

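The crop shows the grey head with its grip centre at (512,275) and its black face with the red mark to the right, so the head's x points at -24°. The keeper bar is level and shut in the right half. Going to grip at yaw 66°, 6 mm above head_grip.

{"op": "arm_command", "data": {
  "rows": [
    {"delta_pos":[42,7,40],"roll":3.1,"jaw":65},
    {"delta_pos":[42,7,80],"roll":3.1,"jaw":65},
    {"delta_pos":[42,7,110],"roll":3.1,"jaw":65},
    {"delta_pos":[42,7,130],"roll":3.1,"jaw":65},
    {"delta_pos":[42,7,150],"roll":3.1,"jaw":65},
    {"delta_pos":[42,7,170],"roll":3.1,"jaw":65},
    {"delta_pos":[42,7,185],"roll":3.1,"jaw":65},
    {"delta_pos":[42,7,195],"roll":3.1,"jaw":65},
    {"delta_pos":[42,7,200],"roll":3.1,"jaw":65},
    {"delta_pos":[42,7,200],"roll":3.1,"jaw":65},
    {"delta_pos":[42,7,200],"roll":3.1,"jaw":65}
  ]
}}

```text
time_s: 6.98
ee_pos: [513.4, 275.7, 128.6]
ee_rot: [180.0, -0.0, 65.9]
force: [-0.0, -0.1, 0.0]
gripper_width: 59.5
gripper_force: 0.0
```

{"op": "arm_command", "data": {
  "rows": [
    {"delta_pos":[0,0,0],"roll":0,"jaw":30},
    {"delta_pos":[0,0,0],"roll":0,"jaw":25},
    {"delta_pos":[0,0,0],"roll":0,"jaw":22},
    {"delta_pos":[0,0,0],"roll":0,"jaw":15},
    {"delta_pos":[0,0,0],"roll":0,"jaw":10},
    {"delta_pos":[0,0,0],"roll":0,"jaw":10},
    {"delta_pos":[0,0,0],"roll":0,"jaw":10},
    {"delta_pos":[0,0,0],"roll":0,"jaw":10}
  ],
  "squeeze": 20
}}

```text
time_s: 7.65
ee_pos: [513.1, 275.9, 128.1]
ee_rot: [180.0, -0.0, 66.0]
force: [0.1, -0.4, 0.6]
gripper_width: 21.8
gripper_force: 20.0
```

{"op": "arm_command", "data": {
  "rows": [
    {"delta_pos":[0,0,-10],"roll":0,"jaw":10},
    {"delta_pos":[0,0,-30],"roll":0,"jaw":10},
    {"delta_pos":[0,0,-60],"roll":0,"jaw":10},
    {"delta_pos":[0,0,-90],"roll":0,"jaw":10},
    {"delta_pos":[0,0,-120],"roll":0,"jaw":10},
    {"delta_pos":[5,-10,-150],"roll":-1,"jaw":10},
    {"delta_pos":[15,-25,-180],"roll":-2.4,"jaw":10},
    {"delta_pos":[30,-45,-208],"roll":-3.8,"jaw":10},
    {"delta_pos":[45,-70,-235],"roll":-5.2,"jaw":10},
    {"delta_pos":[61,-95,-260],"roll":-6.6,"jaw":10},
    {"delta_pos":[77,-120,-285],"roll":-8,"jaw":10},
    {"delta_pos":[93,-145,-310],"roll":-9.4,"jaw":10},
    {"delta_pos":[109,-170,-332],"roll":-10.8,"jaw":10},
    {"delta_pos":[125,-195,-354],"roll":-12.2,"jaw":10},
    {"delta_pos":[138,-215,-374],"roll":-13.6,"jaw":10},
    {"delta_pos":[149,-232,-390],"roll":-15,"jaw":10},
    {"delta_pos":[158,-246,-400],"roll":-16.4,"jaw":10},
    {"delta_pos":[165,-256,-407],"roll":-17.8,"jaw":10},
    {"delta_pos":[169,-262,-411],"roll":-19.2,"jaw":10},
    {"delta_pos":[171,-265,-412],"roll":-20.6,"jaw":10}
  ]
}}

```text
time_s: 9.32
ee_pos: [339.6, 541.3, 539.4]
ee_rot: [-179.9, -0.1, 169.4]
force: [-0.4, 0.1, -5.8]
gripper_width: 21.8
gripper_force: 20.0
```

{"op": "arm_command", "data": {
  "rows": [
    {"delta_pos":[0,0,0],"roll":-1.2,"jaw":10},
    {"delta_pos":[0,0,0],"roll":-2.2,"jaw":10},
    {"delta_pos":[0,0,0],"roll":-2.2,"jaw":10},
    {"delta_pos":[0,0,0],"roll":-2.2,"jaw":10},
    {"delta_pos":[0,0,0],"roll":-2.2,"jaw":10},
    {"delta_pos":[0,0,0],"roll":-2.2,"jaw":10},
    {"delta_pos":[0,0,0],"roll":-2.2,"jaw":10},
    {"delta_pos":[0,0,0],"roll":-2.2,"jaw":10},
    {"delta_pos":[0,0,0],"roll":-2.2,"jaw":10},
    {"delta_pos":[0,0,0],"roll":-2.2,"jaw":10},
    {"delta_pos":[0,0,0],"roll":-2.2,"jaw":10},
    {"delta_pos":[0,0,0],"roll":-2.2,"jaw":10},
    {"delta_pos":[0,0,0],"roll":-2.2,"jaw":10},
    {"delta_pos":[0,0,0],"roll":-2.2,"jaw":10},
    {"delta_pos":[0,0,0],"roll":-2.2,"jaw":10},
    {"delta_pos":[0,0,0],"roll":-2.2,"jaw":10}
  ]
}}

```text
time_s: 10.65
ee_pos: [340.5, 540.0, 540.0]
ee_rot: [180.0, 0.0, 180.0]
force: [0.2, 0.1, -6.3]
gripper_width: 22.1
gripper_force: 20.0
```

Run:
```python
from h import *
s=env.state();print(s["ee_pos"],s["ee_rot"],s["time_s"],s["force"],s["gripper_width"])
c=cam("side"); np.savez("s5.npz",**c); g=np.array(s["ee_pos"])+[0,0,12-61.]
u,v=proj(c,g)[0].astype(int); print(u,v)
a=c["img"][max(0,v-60):v+60,u-75:u+75]; cv2.imwrite("pics/s5.png",cv2.resize(a,None,fx=5,fy=5,interpolation=cv2.INTER_CUBIC))
```

```text
[340.48669023 540.00957613 539.9716665 ] [1.79995409e+02 1.84410074e-03 1.79963334e+02] 10.65 [ 0.18536289  0.06524729 -6.26878715] 22.08559032226757
396 277
```

View pics/s5.png

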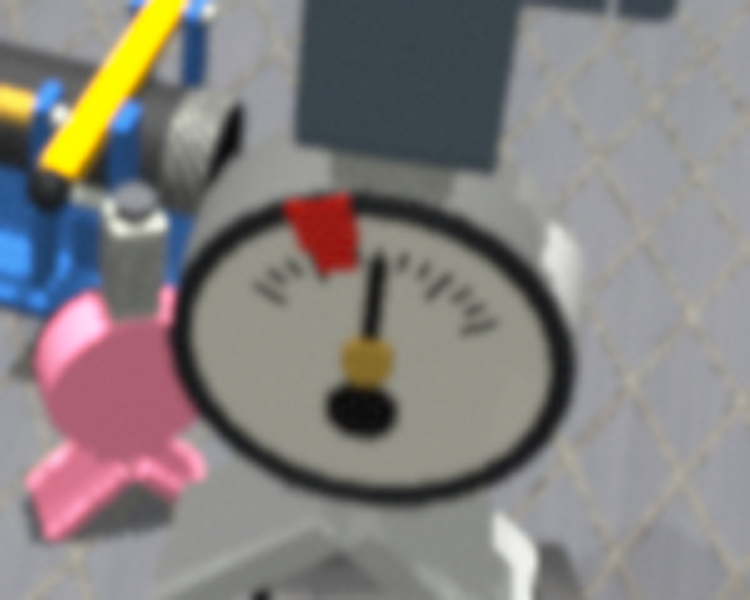

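The dial faces the camera with the needle upright at (378,255)–(367,362), the hub at (367,362), and the red mark at about (325,235). I'll convert these to angles in the dial plane.

Run:
```python
from h import *
c=dict(np.load("s5.npz")); u0,v0=396-75,277-60; img=c["img"]
H,S,V=cv2.split(cv2.cvtColor(img,cv2.COLOR_BGR2HSV)); A=img[v0:v0+120,u0:u0+150]
roi=np.zeros((480,640),np.uint8); roi[v0+35:v0+60,u0+52:u0+76]=1
red=((H<8)|(H>172))&(S>150)&(roi>0)
ru=np.argwhere(red)[:,::-1].astype(float); print("red n",len(ru),ru.mean(0)-[u0,v0])
def yplane(uv,y):
    uv=np.atleast_2d(uv); d=np.c_[uv,np.ones(len(uv))]@np.linalg.inv(c["K"]).T@c["R"]; o=-c["R"].T@c["t"]
    return (o+d*((y-o[1])/d[:,1])[:,None])[:,[0,2]]
# bright dial face edge -> circle centre
roi2=np.zeros((480,640),np.uint8); roi2[v0+38:v0+102,u0+34:u0+116]=1
dark=((V<60)&(S<120)&(roi2>0)).astype(np.uint8)
k,l,st,ce=cv2.connectedComponentsWithStats(dark)
for i in range(1,k):
    if st[i,4]>12: print("dark",st[i]-[u0,v0,0,0,0],ce[i]-[u0,v0])
i=1+np.argmax(st[1:,4]); 
ring=np.argwhere(l==i)[:,::-1].astype(float)
from scipy.optimize import least_squares
for y in(552,556,560):
    q=yplane(ring,y); r=least_squares(lambda p:np.hypot(*(q-p[:2]).T)-p[2],[340,490,36],loss='soft_l1',f_scale=.5).x
    m=yplane(ru,y)-r[:2]; mm=m.mean(0)
    hub=yplane([u0+73.4-.5,v0+72.4-.5],y)[0]; tip=yplane([u0+75.5,v0+51.],y)[0]; cw=yplane([u0+72.,v0+82.],y)[0]
    mh=(yplane(ru,y)-hub).mean(0)
    print(y,"circle",r.round(1),"hub",hub.round(1),"mark deg(circle)",np.degrees(np.arctan2(*mm)).round(1),"(hub)",np.degrees(np.arctan2(*mh)).round(1),"r",np.hypot(*m.T).min().round(1),np.hypot(*m.T).max().round(1),"needle",np.degrees(np.arctan2(*(tip-cw))).round(1),np.degrees(np.arctan2(*(tip-hub))).round(1))
```

```text
red n 157 [64.72611465 45.50955414]
dark [ 35  39  79  62 591] [75.95769882 69.8680203 ]
dark [73 52  4 15 33] [74.42424242 58.87878788]
dark [66 77 13 10 96] [71.75       81.89583333]
552 circle [340.8 489.1  35.7] hub [340.9 487.6] mark deg(circle) 19.6 (hub) 18.5 r 21.3 37.4 needle 0.3 -0.2
556 circle [340.6 492.7  35.3] hub [340.7 491.2] mark deg(circle) 19.6 (hub) 18.5 r 21.1 37.0 needle 0.3 -0.2
560 circle [340.4 496.3  34.9] hub [340.5 494.9] mark deg(circle) 19.6 (hub) 18.5 r 20.8 36.6 needle 0.3 -0.2
```

Run:
```python
from h import *
c=dict(np.load("s5.npz")); u0,v0=321,217; y=554
f=c["img"].astype(np.float32); w=cv2.resize(f,None,fx=1,fy=1)
def uvof(X,Z): return proj(c,np.stack([X,np.full_like(X,y),Z],-1).reshape(-1,3)).reshape(X.shape+(2,)).astype(np.float32)
for name,cz in(("ring",490.9),("hub",489.4)):
    r=np.arange(24,38.5,1.); a=np.radians(np.arange(0,45,.5)); R,A=np.meshgrid(r,a,indexing='ij')
    m=uvof(340.75+R*np.sin(A),cz+R*np.cos(A)); s=cv2.remap(f,m[...,0],m[...,1],cv2.INTER_LINEAR)
    red=np.clip((s[...,2]-np.maximum(s[...,0],s[...,1]))-40,0,None)
    ang=(red*np.degrees(A)).sum(1)/red.sum(1)
    on=[(np.degrees(a[red[i]>red[i].max()/2][[0,-1]])).round(1).tolist() for i in range(len(r))]
    print(name,np.c_[r,ang.round(1)].tolist()); print(on)
```

```text
ring [[24.0, 19.6], [25.0, 19.5], [26.0, 19.6], [27.0, 19.7], [28.0, 19.8], [29.0, 19.7], [30.0, 19.7], [31.0, 19.6], [32.0, 19.6], [33.0, 19.7], [34.0, 19.9], [35.0, 19.9], [36.0, 19.7], [37.0, 19.4], [38.0, 18.7]]
[[11.5, 27.5], [11.0, 27.5], [11.0, 28.0], [10.5, 29.0], [10.0, 30.0], [10.0, 29.5], [10.0, 29.0], [10.0, 29.0], [10.5, 29.0], [10.5, 29.0], [11.0, 29.0], [11.0, 29.0], [11.0, 28.5], [11.0, 28.0], [11.0, 26.5]]
hub [[24.0, 18.7], [25.0, 18.5], [26.0, 18.4], [27.0, 18.5], [28.0, 18.7], [29.0, 18.9], [30.0, 18.8], [31.0, 18.8], [32.0, 18.7], [33.0, 18.7], [34.0, 18.8], [35.0, 19.0], [36.0, 19.1], [37.0, 19.1], [38.0, 18.8]]
[[11.0, 26.0], [11.0, 26.0], [11.0, 26.0], [10.5, 26.5], [10.0, 27.5], [9.5, 28.0], [9.5, 28.0], [9.5, 28.0], [9.5, 28.0], [9.5, 27.5], [10.0, 27.5], [10.5, 28.0], [10.5, 27.5], [10.5, 27.5], [10.5, 27.0]]
```

Run:
```python
from h import *
for n in("w2","top0"):
    c=dict(np.load(f"{n}.npz")); P=cloud(c); H,S,V=cv2.split(cv2.cvtColor(c["img"],cv2.COLOR_BGR2HSV))
    a=np.array([600,-63.85]); ex=np.array([.9874,-.158]); ey=np.array([.158,.9874])
    s=(P[...,:2]-a)@ex; d=(P[...,:2]-a)@ey
    m=(S<60)&(V>150)&(abs(s)<120)&(abs(d)<27)&(P[...,2]>72)&(P[...,2]<100)
    ring=m&(abs(d)>6); line=m&(abs(d)<6)
    sr=np.median(s[ring]); print(n,ring.sum(),"ring s",sr,s[ring].std(),"line s",s[line].min(),s[line].max(),"d",np.median(d[line]),"xy",a+ex*sr)
st=env.state(); T=Ro.from_euler('xyz',st["ee_rot"],degrees=True).as_matrix()
g=np.r_[a+ex*sr,290]; print((g-st["ee_pos"])@T)
```

```text
w2 254 ring s 27.327172047124634 2.5212711962806877 line s -22.380899516498296 77.67010814637038 d 0.10909687587292133 xy [626.98284968 -68.16769318]
top0 44 ring s 28.931276279030683 2.3207006789351423 line s -21.477699386716367 78.75987693268387 d -0.1744162122340137 xy [628.5667422  -68.42114165]
[-288.45168812 -608.24284015  249.93338279]
```

{"op": "arm_command", "data": {
  "rows": [
    {"delta_pos":[-3,-6,3],"roll":0.2,"jaw":10},
    {"delta_pos":[-9,-18,7],"roll":0.6,"jaw":10},
    {"delta_pos":[-17,-36,15],"roll":1.2,"jaw":10},
    {"delta_pos":[-29,-61,25],"roll":2,"jaw":10},
    {"delta_pos":[-40,-85,35],"roll":2.8,"jaw":10},
    {"delta_pos":[-52,-109,45],"roll":3.6,"jaw":10},
    {"delta_pos":[-63,-134,55],"roll":4.4,"jaw":10},
    {"delta_pos":[-75,-158,65],"roll":5.2,"jaw":10},
    {"delta_pos":[-86,-182,75],"roll":6,"jaw":10},
    {"delta_pos":[-98,-207,85],"roll":6.8,"jaw":10},
    {"delta_pos":[-109,-231,95],"roll":7.6,"jaw":10},
    {"delta_pos":[-121,-255,105],"roll":8.4,"jaw":10},
    {"delta_pos":[-132,-280,115],"roll":9.2,"jaw":10},
    {"delta_pos":[-144,-304,125],"roll":10,"jaw":10},
    {"delta_pos":[-155,-328,135],"roll":10.8,"jaw":10},
    {"delta_pos":[-166,-353,145],"roll":11.6,"jaw":10},
    {"delta_pos":[-178,-377,155],"roll":12.4,"jaw":10},
    {"delta_pos":[-189,-401,165],"roll":13.2,"jaw":10},
    {"delta_pos":[-201,-426,175],"roll":14,"jaw":10},
    {"delta_pos":[-210,-445,183],"roll":14.6,"jaw":10}
  ]
}}

```text
time_s: 12.37
ee_pos: [550.5, 92.7, 356.1]
ee_rot: [-180.0, 0.1, 106.7]
force: [0.5, -0.4, -5.7]
gripper_width: 21.8
gripper_force: 20.0
```

Run:
```python
from h import *
st=env.state(); T=Ro.from_euler('xyz',st["ee_rot"],degrees=True).as_matrix()
print(st["ee_pos"],st["ee_rot"],(np.array([627.3,-68.2,290])-st["ee_pos"])@T)
```

```text
[550.5428772   92.67336461 356.09103589] [-1.79961780e+02  5.52062494e-02  1.06716835e+02] [-176.08934291   27.2834821    66.2425489 ]
```

{"op": "arm_command", "data": {
  "rows": [
    {"delta_pos":[-20,3,8],"roll":0.7,"jaw":10},
    {"delta_pos":[-42,6,16],"roll":1.4,"jaw":10},
    {"delta_pos":[-64,10,24],"roll":2.1,"jaw":10},
    {"delta_pos":[-86,13,32],"roll":2.8,"jaw":10},
    {"delta_pos":[-108,16,40],"roll":3.5,"jaw":10},
    {"delta_pos":[-130,20,48],"roll":4.2,"jaw":10},
    {"delta_pos":[-150,23,56],"roll":4.8,"jaw":10},
    {"delta_pos":[-165,25,62],"roll":5.2,"jaw":10},
    {"delta_pos":[-173,27,65],"roll":5.2,"jaw":10},
    {"delta_pos":[-176,27,66],"roll":5.2,"jaw":10},
    {"delta_pos":[-176,27,66],"roll":5.2,"jaw":10},
    {"delta_pos":[-176,27,66],"roll":5.2,"jaw":10}
  ]
}}

```text
time_s: 13.37
ee_pos: [627.2, -64.7, 291.4]
ee_rot: [180.0, -0.1, 81.0]
force: [0.3, 0.1, -6.1]
gripper_width: 21.5
gripper_force: 20.0
```

Run:
```python
from h import *
st=env.state(); T=Ro.from_euler('xyz',st["ee_rot"],degrees=True).as_matrix()
print(st["ee_pos"],st["ee_rot"],(np.array([627.3,-68.2,210])-st["ee_pos"])@T,st["time_s"])
c=cam("wrist"); np.savez("w6.npz",**c); t=cam("top"); s=cam("side")
P=cloud(s); g=np.array(st["ee_pos"]); ex=np.array([.9874,-.158]); ey=np.array([.158,.9874])
# where the head sits, from side view: housing points below the fingers
m=(abs(P[...,0]-g[0])<70)&(abs(P[...,1]-g[1])<60)&(P[...,2]>g[2]-135)&(P[...,2]<g[2]-10)
S=cv2.cvtColor(s["img"],cv2.COLOR_BGR2HSV)[...,1]; q=P[m]; sx=(q[:,:2]-g[:2])@ex; sy=(q[:,:2]-g[:2])@ey
for a in range(-130,-10,15):
    w=(q[:,2]-g[2]>=a)&(q[:,2]-g[2]<a+15); print(a,w.sum(),np.percentile(sx[w],[2,50,98]).round(1),np.percentile(sy[w],[2,50,98]).round(1))
u,v=proj(s,g-[0,0,70])[0].astype(int); k,l=proj(c,g-[0,0,70])[0].astype(int); print(k,l)
cv2.imwrite("pics/p6.png",np.hstack([cv2.resize(s["img"][v-75:v+75,u-75:u+75],(400,400)),cv2.resize(c["img"][120:440,160:480],(400,400))]))
```

```text
[627.23855087 -64.71903407 291.44460229] [ 1.79987661e+02 -5.63666951e-02  8.10229789e+01] [-3.50886142  0.5863217  81.44131789] 13.3667
-130 101 [-19.   -4.5  16. ] [-30.5  34.1  40.1]
-115 155 [-19.3  -5.   16.4] [-18.   22.5  33. ]
-100 110 [-18.7  -8.1  16.1] [-7.4 12.4 19. ]
-85 60 [-13.7 -11.7  11.1] [-20.2  10.4  31.5]
-70 129 [-14.3 -11.7  12.1] [-32.   21.2  39.1]
-55 151 [-13.8 -11.4  11.9] [-34.6  31.1  40.7]
-40 158 [-14.2 -10.7  13.6] [-26.3  30.8  39.3]
-25 168 [-13.7  -6.1  13.3] [-17.   18.9  32.3]
319 259
```

View pics/p6.png

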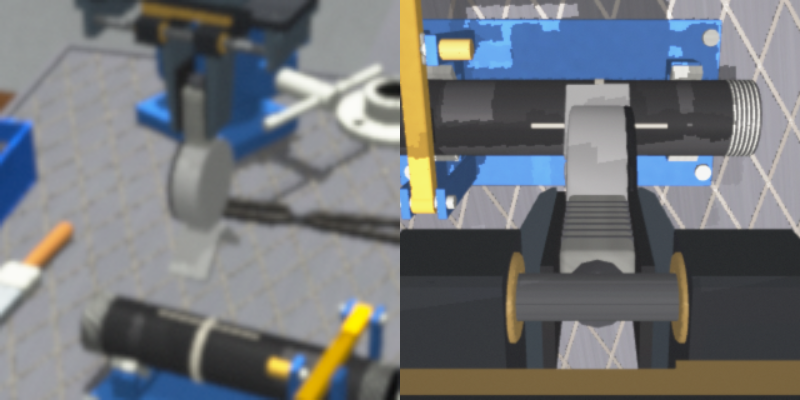

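Left: the head hangs upright above the ring (white ring at (203,350)). Right: the wrist view shows the head aligned with the pipe and the white line. Lowering it.

{"op": "arm_command", "data": {
  "rows": [
    {"delta_pos":[-2,1,12],"roll":0,"jaw":10},
    {"delta_pos":[-3,1,26],"roll":0,"jaw":10},
    {"delta_pos":[-3.5,1.5,40],"roll":0,"jaw":10},
    {"delta_pos":[-3.5,1.5,54],"roll":0,"jaw":10},
    {"delta_pos":[-3.5,1.5,66],"roll":0,"jaw":10},
    {"delta_pos":[-3.5,1.5,76],"roll":0,"jaw":10},
    {"delta_pos":[-3.5,1.5,82],"roll":0,"jaw":10},
    {"delta_pos":[-3.5,1.5,85],"roll":0,"jaw":10},
    {"delta_pos":[-3.5,1.5,87],"roll":0,"jaw":10},
    {"delta_pos":[-3.5,1.5,87],"roll":0,"jaw":10}
  ]
}}

```text
time_s: 14.35
ee_pos: [628.5, -69.2, 204.2]
ee_rot: [180.0, -0.0, 81.0]
force: [-0.2, -1.0, -5.1]
gripper_width: 21.9
gripper_force: 20.0
```

{"op": "arm_command", "data": {
  "rows": [
    {"delta_pos":[0,0,1],"roll":0,"jaw":10},
    {"delta_pos":[0,0,2],"roll":0,"jaw":10},
    {"delta_pos":[0,0,3],"roll":0,"jaw":10},
    {"delta_pos":[0,0,3],"roll":0,"jaw":10}
  ]
}}

```text
time_s: 14.68
ee_pos: [628.7, -69.0, 201.5]
ee_rot: [179.9, -0.1, 81.0]
force: [0.2, 0.7, -4.1]
gripper_width: 21.8
gripper_force: 20.0
```

{"op": "arm_command", "data": {
  "rows": [
    {"delta_pos":[0,0,1],"roll":0,"jaw":10},
    {"delta_pos":[0,0,2],"roll":0,"jaw":10},
    {"delta_pos":[0,0,2],"roll":0,"jaw":10}
  ]
}}

```text
time_s: 14.93
ee_pos: [628.9, -68.8, 200.3]
ee_rot: [179.9, -0.1, 81.0]
force: [-0.2, 2.8, 2.3]
gripper_width: 21.9
gripper_force: 20.0
```

Seated. Now loosen the grip so the head can pivot between the pads, and start rocking toward its +y.

{"op": "arm_command", "data": {
  "rows": [
    {"delta_pos":[0.5,0,0],"roll":0,"jaw":10},
    {"delta_pos":[0.5,0,0],"roll":0,"jaw":10},
    {"delta_pos":[0.5,0,0],"roll":0,"jaw":10},
    {"delta_pos":[2.8,0,0],"roll":0,"jaw":10},
    {"delta_pos":[5.5,0,0.1],"roll":0,"jaw":10},
    {"delta_pos":[8.3,0,0.2],"roll":0,"jaw":10},
    {"delta_pos":[11,0,0.4],"roll":0,"jaw":10},
    {"delta_pos":[13.8,0,0.6],"roll":0,"jaw":10},
    {"delta_pos":[13.8,0,0.6],"roll":0,"jaw":10}
  ],
  "squeeze": 5
}}

```text
time_s: 15.68
ee_pos: [631.1, -55.1, 198.6]
ee_rot: [179.9, -0.0, 81.0]
force: [1.1, -0.3, 4.6]
gripper_width: 22.0
gripper_force: 5.0
```

{"op": "arm_command", "data": {
  "rows": [
    {"delta_pos":[2.7,0,0.0],"roll":0,"jaw":10},
    {"delta_pos":[5.5,0,0.2],"roll":0,"jaw":10},
    {"delta_pos":[8.2,0,0.5],"roll":0,"jaw":10},
    {"delta_pos":[10.9,0,0.9],"roll":0,"jaw":10},
    {"delta_pos":[13.6,0,1.4],"roll":0,"jaw":10},
    {"delta_pos":[16.3,0,1.9],"roll":0,"jaw":10},
    {"delta_pos":[19,0,2.5],"roll":0,"jaw":10},
    {"delta_pos":[21.7,0,3.1],"roll":0,"jaw":10},
    {"delta_pos":[24.4,0,3.7],"roll":0,"jaw":10},
    {"delta_pos":[27.1,0,4.4],"roll":0,"jaw":10},
    {"delta_pos":[29.8,0,5.1],"roll":0,"jaw":10},
    {"delta_pos":[32.4,0,5.8],"roll":0,"jaw":10},
    {"delta_pos":[35,0,6.6],"roll":0,"jaw":10},
    {"delta_pos":[37,0,7.3],"roll":0,"jaw":10},
    {"delta_pos":[38.6,0,7.8],"roll":0,"jaw":10},
    {"delta_pos":[38.6,0,7.8],"roll":0,"jaw":10},
    {"delta_pos":[38.6,0,7.8],"roll":0,"jaw":10},
    {"delta_pos":[38.6,0,7.8],"roll":0,"jaw":10}
  ]
}}

```text
time_s: 17.18
ee_pos: [636.2, -17.1, 190.1]
ee_rot: [-179.9, -0.1, 81.0]
force: [0.4, 1.8, -1.6]
gripper_width: 22.3
gripper_force: 5.0
```

Run:
```python
from h import *
st=env.state(); g=np.array(st["ee_pos"]); print(g,st["force"],st["torque"],st["time_s"])
ax=np.array([600,-63.85]); ex=np.array([.9874,-.158]); ey=np.array([.158,.9874])
d=(g[:2]-ax)@ey; print("grasp lateral",d,"s",(g[:2]-ax)@ex,"z over axis",g[2]+19-61.7,"angle",np.degrees(np.arctan2(d,g[2]+19-61.7)))
for n in("side","top","wrist"):
    c=cam(n); np.savez(f"{n}7.npz",**c); P=cloud(c); hsv=cv2.cvtColor(c["img"],cv2.COLOR_BGR2HSV)
    s=(P[...,:2]-ax)@ex; y=(P[...,:2]-ax)@ey; z=P[...,2]-61.7
    m=(abs(s-28)<10)&(abs(y)<90)&(z>40)&(z<125)&(hsv[...,1]<60)
    # housing rim points: circle of radius 38 about the point 89 along the tool line
    q=np.c_[y[m],z[m]]
    from scipy.optimize import least_squares
    r=least_squares(lambda p:np.hypot(*(q-p[:2]).T)-38,[30,84],loss='soft_l1',f_scale=1.)
    print(n,len(q),"rim centre",r.x.round(1),np.median(abs(r.fun)).round(2),"tilt",np.degrees(np.arctan2(*r.x)).round(2),"rad",np.hypot(*r.x).round(1))
    f=(abs(s-28)<45)&(abs(y)<95)&(z>20)&(z<125)&(hsv[...,1]<60)&(hsv[...,2]>80)
    print("   s-range",np.percentile(s[f],[3,50,97]).round(1))
    l=(hsv[...,1]<60)&(hsv[...,2]>150)&(abs(y)<27)&(z>12)&(z<35)&((abs(s+10)<11)|(abs(s-66)<10)); print("   line y",l.sum(),np.median(y[l]))
c=dict(np.load("side7.npz")); u,v=proj(c,g-[0,0,50])[0].astype(int); w=dict(np.load("wrist7.npz"))
cv2.imwrite("pics/f7.png",np.hstack([cv2.resize(c["img"][v-75:v+75,u-75:u+75],(400,400)),cv2.resize(w["img"][60:380,160:480],(400,400))]))
```

```text
[636.2410127  -17.08618926 190.14424072] [ 0.36185395  1.80377785 -1.62294541] [ 0.2233058   0.060611   -0.02089048] 17.1833
grasp lateral 51.90066673066422 s 28.39569384504445 z over axis 147.44424072160234 angle 19.392170160862378
side 190 rim centre [29.8 84.8] 1.15 tilt 19.35 rad 89.9
   s-range [-9.5 16.3 42. ]
   line y 28 -0.08504747880859742
top 51 rim centre [26.8 82.4] 1.25 tilt 18.05 rad 86.6
   s-range [14.5 26.4 66.7]
   line y 3 0.6524634907476099
wrist 2330 rim centre [28.5 85.1] 0.32 tilt 18.53 rad 89.8
   s-range [10.2 27.2 68.8]
   line y 0 nan
  return _methods._mean(a, axis=axis, dtype=dtype,
  ret = ret.dtype.type(ret / rcount)
```

View pics/f7.png

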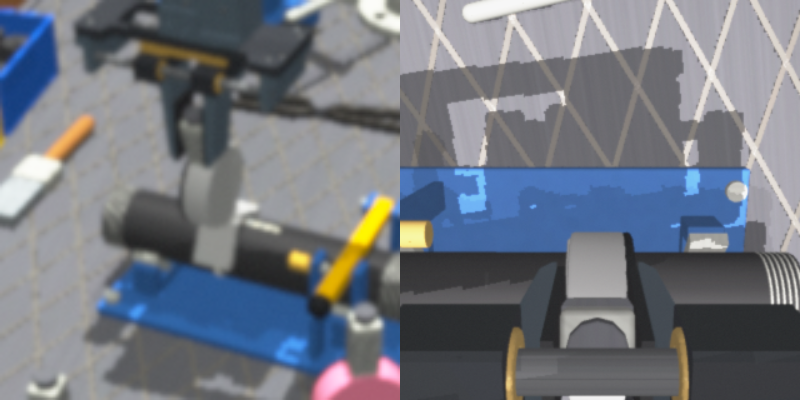

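The head straddles the pipe leaning to its +y: rim at (215,190) left and grip at (600,325) right. I'll check the tilt more closely against the pipe axis in the same picture.

Run:
```python
from h import *
from scipy.optimize import least_squares
ax=np.array([600,-63.85]); ex=np.array([.9874,-.158]); ey=np.array([.158,.9874])
for n in("wrist","side"):
    c=dict(np.load(f"{n}7.npz")); P=cloud(c); hsv=cv2.cvtColor(c["img"],cv2.COLOR_BGR2HSV); V=hsv[...,2]; S=hsv[...,1]
    s=(P[...,:2]-ax)@ex; y=(P[...,:2]-ax)@ey; z=P[...,2]-61.7
    pm=((s>50)&(s<110)|(s>-60)&(s<5))&(z>5)&(z<34)&(abs(y)<35)&(S<60)&(V<110)
    q=np.c_[s[pm],y[pm],z[pm]]
    r=least_squares(lambda p:np.hypot(q[:,1]-p[0]-p[2]*(q[:,0]-28),q[:,2]-p[1])-30.15,[0,0,0],loss='soft_l1',f_scale=.5); print(n,"pipe",len(q),r.x.round(3))
    m=(abs(s-28)<10)&(abs(y)<90)&(z>50)&(z<125)&(S<60); h=np.c_[y[m],z[m]]
    h=h[abs(np.hypot(h[:,0]-29,h[:,1]-84.5)-38)<4]
    k=least_squares(lambda p:np.hypot(*(h-p[:2]).T)-38,[30,84],loss='soft_l1',f_scale=.5); d=k.x-r.x[:2]
    print("  rim",len(h),k.x.round(2),"rel tilt",np.degrees(np.arctan2(*d)).round(2),np.hypot(*d).round(1))
    # planar faces in the (y,z) plane: local normals of head pixels
    m=(abs(s-28)<16)&(S<60)&(V>70)
    t=np.radians(19.4); L=y*np.sin(t)+z*np.cos(t); W=y*np.cos(t)-z*np.sin(t)
    for nm,sel in(("grip+y face",m&(abs(W-11)<4)&(L>130)&(L<172)&(abs(s-28)<9)),("top",m&(L>178)&(L<187)&(abs(W)<10)),("leg",m&(L<60)&(W>5)&(W<50))):
        b=np.c_[y[sel],z[sel]]
        if len(b)>20:
            e=b-np.median(b,0); e=e[np.abs(e).max(1)<40]; v=np.linalg.svd(e-e.mean(0),full_matrices=0); u=v[2][0]; print("  ",nm,len(b),"dir from horizontal",np.degrees(np.arctan2(u[1],u[0])).round(1),"spread",(v[1]/np.sqrt(len(e))).round(2))
```

```text
wrist pipe 4891 [-0.211  0.217 -0.   ]
  rim 2306 [28.53 85.05] rel tilt 18.72 89.6
   grip+y face 381 dir from horizontal 71.5 spread [11.56  0.14]
   top 978 dir from horizontal 156.3 spread [2.76 1.23]
side pipe 662 [ 1.524 -0.678  0.   ]
  rim 169 [29.66 84.59] rel tilt 18.26 89.8
   grip+y face 72 dir from horizontal -109.6 spread [12.1   1.14]
   top 40 dir from horizontal -21.0 spread [5.18 2.  ]
   leg 207 dir from horizontal -75.6 spread [13.89  4.59]
```

Grip face and rim agree on about 18.5° of lean against about 19.4° wanted, with the press a bit slack. Going a little further and pressing slightly.

{"op": "arm_command", "data": {
  "rows": [
    {"delta_pos":[0.6,0,0.6],"roll":0,"jaw":10},
    {"delta_pos":[1.2,0,1.2],"roll":0,"jaw":10},
    {"delta_pos":[2,0,1.8],"roll":0,"jaw":10},
    {"delta_pos":[2,0,1.8],"roll":0,"jaw":10},
    {"delta_pos":[2,0,1.8],"roll":0,"jaw":10},
    {"delta_pos":[2,0,1.8],"roll":0,"jaw":10}
  ]
}}

```text
time_s: 17.83
ee_pos: [637.0, -15.4, 189.4]
ee_rot: [180.0, -0.0, 81.0]
force: [-2.1, 0.9, 5.1]
gripper_width: 22.1
gripper_force: 5.0
```

```bash
cat > tilt.py <<'E'
from h import *
from scipy.optimize import least_squares
st=env.state(); print(np.round(st["ee_pos"],2),np.round(st["force"],2),st["time_s"])
ax=np.array([600,-63.85]); ex=np.array([.9874,-.158]); ey=np.array([.158,.9874])
for n in("wrist","side"):
    c=cam(n); P=cloud(c); hsv=cv2.cvtColor(c["img"],cv2.COLOR_BGR2HSV); V=hsv[...,2]; S=hsv[...,1]
    s=(P[...,:2]-ax)@ex; y=(P[...,:2]-ax)@ey; z=P[...,2]-61.7
    pm=((s>50)&(s<110)|(s>-60)&(s<5))&(z>5)&(z<34)&(abs(y)<35)&(S<60)&(V<110)
    q=np.c_[s[pm],y[pm],z[pm]]
    r=least_squares(lambda p:np.hypot(q[:,1]-p[0],q[:,2]-p[1])-30.15,[0,0],loss='soft_l1',f_scale=.5)
    m=(abs(s-28)<10)&(abs(y)<90)&(z>50)&(z<125)&(S<60); h=np.c_[y[m],z[m]]
    h=h[abs(np.hypot(h[:,0]-30,h[:,1]-84.5)-38)<4]
    k=least_squares(lambda p:np.hypot(*(h-p[:2]).T)-38,[30,84],loss='soft_l1',f_scale=.5); d=k.x-r.x
    print(n,"rim rel tilt",np.degrees(np.arctan2(*d)).round(2),np.hypot(*d).round(1),"pipe",r.x.round(2))
    t=np.radians(19.4); L=y*np.sin(t)+z*np.cos(t); W=y*np.cos(t)-z*np.sin(t)
    b=(abs(s-28)<9)&(S<60)&(V>70)&(abs(W-11)<4)&(L>130)&(L<172)
    e=np.c_[y[b],z[b]]; e=e-e.mean(0); v=np.linalg.svd(e,full_matrices=0); u=v[2][0]*np.sign(v[2][0][1])
    print("  grip face tilt",np.degrees(np.arctan2(u[0],u[1])).round(2),v[1][1]/np.sqrt(len(e)))
    f=(abs(s-28)<45)&(L>55)&(L<125)&(abs(W)<36)&(S<60)&(V>100); print("  housing s",np.percentile(s[f],[2,98]).round(1))
    l=(S<60)&(V>150)&(abs(y)<27)&(z>12)&(z<35)&((abs(s+10)<11)|(abs(s-66)<10)); print("  line y",l.sum(),np.median(y[l]) if l.any() else None)
E
python3 tilt.py
```

```text
[636.98 -15.44 189.39] [-2.09  0.92  5.06] 17.8333
wrist rim rel tilt 19.44 89.5 pipe [-0.18  0.22]
  grip face tilt 19.26 0.13635821674934304
  housing s [16.4 38.9]
  line y 0 None
side rim rel tilt 18.85 89.5 pipe [ 1.61 -0.64]
  grip face tilt 19.94 0.9178026606930493
  housing s [14.5 41.4]
  line y 28 0.5442182808343115
```

{"op": "arm_command", "data": {
  "rows": [
    {"delta_pos":[0.4,0,-0.2],"roll":0,"jaw":10},
    {"delta_pos":[0.4,0,-0.2],"roll":0,"jaw":10},
    {"delta_pos":[0.4,0,-0.2],"roll":0,"jaw":10},
    {"delta_pos":[0.4,0,-0.2],"roll":0,"jaw":10},
    {"delta_pos":[0.4,0,-0.2],"roll":0,"jaw":10},
    {"delta_pos":[0.4,0,-0.2],"roll":0,"jaw":10},
    {"delta_pos":[0.4,0,-0.2],"roll":0,"jaw":10},
    {"delta_pos":[0.4,0,-0.2],"roll":0,"jaw":10},
    {"delta_pos":[0.4,0,-0.2],"roll":0,"jaw":10},
    {"delta_pos":[0.4,0,-0.2],"roll":0,"jaw":10},
    {"delta_pos":[0.4,0,-0.2],"roll":0,"jaw":10},
    {"delta_pos":[0.4,0,-0.2],"roll":0,"jaw":10},
    {"delta_pos":[0.4,0,-0.2],"roll":0,"jaw":10},
    {"delta_pos":[0.4,0,-0.2],"roll":0,"jaw":10},
    {"delta_pos":[0.4,0,-0.2],"roll":0,"jaw":10},
    {"delta_pos":[0.4,0,-0.2],"roll":0,"jaw":10},
    {"delta_pos":[0.4,0,-0.2],"roll":0,"jaw":10},
    {"delta_pos":[0.4,0,-0.2],"roll":0,"jaw":10},
    {"delta_pos":[0.4,0,-0.2],"roll":0,"jaw":10},
    {"delta_pos":[0.4,0,-0.2],"roll":0,"jaw":10}
  ]
}}

```text
time_s: 19.6
ee_pos: [637.0, -15.1, 189.2]
ee_rot: [180.0, -0.0, 81.0]
force: [-1.3, 1.4, 4.3]
gripper_width: 22.1
gripper_force: 5.0
```

```bash
python3 tilt.py
python3 - <<'E'
from h import *
ax=np.array([600,-63.85]); ex=np.array([.9874,-.158]); ey=np.array([.158,.9874])
for n in("side","top"):
    a=dict(np.load(f"{n}0.npz")); b=cam(n)
    for s0 in(62,70):
      pr=[]
      for c in(a,b):
        yy=np.arange(-12,12,.25); X=np.c_[ax+s0*ex+yy[:,None]*ey, 61.7+np.sqrt(30.15**2-yy**2)]
        uv=proj(c,X).astype(np.float32); g=cv2.cvtColor(c["img"],cv2.COLOR_BGR2GRAY).astype(np.float32)
        v=cv2.remap(g,uv[:,:1],uv[:,1:],cv2.INTER_LINEAR)[:,0]; w=np.clip(v-v.min()-.5*np.ptp(v),0,None); pr.append(((w*yy).sum()/w.sum()).round(2)); pr.append(v.max())
      print(n,s0,pr)
E
```

```text
[637.05 -15.09 189.24] [-1.27  1.41  4.28] 19.6
wrist rim rel tilt 19.55 89.5 pipe [-0.12  0.13]
  grip face tilt 19.33 0.13369152554797148
  housing s [16.4 38.9]
  line y 0 None
side rim rel tilt 19.18 90.0 pipe [ 1.51 -0.73]
  grip face tilt 19.61 0.9312774488840481
  housing s [14.3 40.7]
  line y 26 0.9222519210864959
side 62 [np.float64(-0.72), np.float32(210.51758), np.float64(-6.27), np.float32(130.875)]
side 70 [np.float64(-0.62), np.float32(196.875), np.float64(-4.64), np.float32(131.0)]
top 62 [np.float64(0.05), np.float32(229.80469), np.float64(3.11), np.float32(87.03613)]
top 70 [np.float64(0.34), np.float32(176.60938), np.float64(0.73), np.float32(163.3125)]
```

Run:
```python
from h import *
ax=np.array([600,-63.85]); ex=np.array([.9874,-.158]); ey=np.array([.158,.9874])
for n in("side","top"):
    a=dict(np.load(f"{n}0.npz")); b=cam(n)
    for s0 in(-18,-14,-10,-5,0,5,68,72,75):
      pr=[]
      for c in(a,b):
        yy=np.arange(-10,10,.25); X=np.c_[ax+s0*ex+yy[:,None]*ey, 61.7+np.sqrt(30.15**2-yy**2)]
        uv=proj(c,X).astype(np.float32); g=cv2.cvtColor(c["img"],cv2.COLOR_BGR2GRAY).astype(np.float32)
        v=cv2.remap(g,uv[:,:1],uv[:,1:],cv2.INTER_LINEAR)[:,0]; w=np.clip(v-v.min()-.5*np.ptp(v),0,None); pr+=[float(((w*yy).sum()/w.sum()).round(2)),int(v.min()),int(v.max())]
      print(n,s0,pr)
```

```text
side -18 [0.31, 99, 191, 0.36, 96, 193]
side -14 [-0.43, 100, 200, -0.43, 98, 205]
side -10 [-0.67, 101, 205, -0.44, 99, 215]
side -5 [-0.63, 100, 192, -0.55, 97, 208]
side 0 [-0.47, 101, 209, -0.45, 99, 217]
side 5 [-0.57, 100, 193, -0.64, 96, 205]
side 68 [-0.86, 98, 194, -4.62, 102, 129]
side 72 [-0.48, 99, 205, -4.37, 80, 129]
side 75 [-1.1, 98, 203, -5.97, 73, 128]
top -18 [-0.11, 60, 228, 5.34, 132, 141]
top -14 [0.16, 60, 233, 5.11, 131, 140]
top -10 [0.4, 60, 212, 2.39, 130, 138]
top -5 [-0.24, 60, 192, -3.66, 135, 139]
top 0 [-0.31, 60, 221, -6.25, 135, 141]
top 5 [0.2, 60, 227, -6.44, 135, 142]
top 68 [0.54, 59, 192, 0.63, 53, 179]
top 72 [-0.52, 59, 188, -0.13, 52, 145]
top 75 [-0.68, 59, 198, -0.63, 52, 181]
```

The pipe has not turned or shifted. The head leans about 19.4° and is lightly pressed and at rest, so I'm handing in.

```bash
python3 -c "from workcell import env; print(env.job_done())"
```

```text
the job is handed in; nothing more can be done
None
```

I've handed the job in at about 20 s of the 72 s allowed. The keeper is shut, and the centring head is still gripped on the ring, leaning about 19.4° to its +y to match the mark, which I measured at about 19.5° before placing it. It is lightly pressed on the pipe, whose white line hasn't moved. The dial faces away from every camera there, so I matched needle to mark from the measured lean, not by sight.

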